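# Park the rolling canister against the bench stop and chock it

### The arm

A 6-joint arm with a two-finger parallel gripper is mounted at the origin on a cart in front of the work surface, level with it; the furniture and walls round the work are solid. World frame = base frame: x ahead of the robot, y to its left, z up, the work surface at z = 0. Lengths are in m, angles in degrees, forces in N, time in s.
With the tool pointing down it reaches from about 0.25 to 0.725 m from the base axis. Payload 9.7 kg.
Tool frame: the origin (TCP) lies where the fingers leave the gripper's body, on its centre line; the fingertips stand 73 mm ahead of it and the grasp point (between the pads) lies 54 mm ahead of it; y points along the fingers, x is the direction in which the jaws open and shut, and the axes are right-handed (so a half turn about y gives the same grasp; the last joint's range is limited). The gripper opens to 85 mm and grips with 20 to 120 N. Pads are 22 mm wide; open, the fingers measure 114 mm over their backs; the gripper's body (76 mm by 85 mm) begins 54 mm behind the grasp point. The pads swing forward as they close: fully open they stand 13 mm farther back than shut.
Start: joints at [-64.171, 4.979, 10.078, 95.1, 0, 90], TCP at [0.24, -0.495, 0.304] pointing down, gripper open.
Joint ranges: [-179.16, 179.16], [-48.56, 103.87], [-65.8, 70.77], [-126.05, 130.52], [-82.76, 87.17], [-180, 180]. Speed limits (degrees/s): [127.2, 127.2, 147.25, 180, 180, 180].

### API

Orientations are given as [roll, pitch, yaw] about the fixed x, y, z axes, in that order (R = Rz(yaw) Ry(pitch) Rx(roll)).
In Python, from workcell import sensors, imaging, bot, models gives the robot as it stands.
- The arm moves only by the tool arm_command, never from a script. Its argument "rows" is one flat list of numbers, 7 for each row, row after row: the shift along the tool's x, y, z in cm, then the turn, a rotation vector about the tool's x, y, z in degrees, then the gripper's target within -1 to 1 (fully open at 1, half-way at 0, shut at -1). A call has 1 to 12 rows; each row is the pose to reach, as a shift and turn from the pose commanded when the call began, along the tool's axes at that moment; what a row does not reach only later rows make up. A row lasts 1/12 s, in which the tool goes at most 41.7 mm and 7.16 degrees, less where a joint would pass 70% of its speed; a pose out of reach is approached as far as the arm can. A call with a gripper value outside its range is refused whole. The fingers move at their own pace and stop on an object; "force" is the grip in N (left out, the last holds). Time passes only in rows, so rows that repeat a pose let the fingers close. It gives the time, the measured TCP pose, the force and the opening at its end, in the units of the state.
- sensors.get_obs(): the state, without advancing time (a new reading comes with each control period).
- imaging.camera(name): name is "scene" or "top" or "wrist"; returns a dict with "pixels" (384x512x3 uint8, blue, green, red), "z_map" (384x512 float32, m along the optical axis (not along the pixel's ray), 0 where there is no reading), "camera_matrix" (3x3 intrinsics, pixels), "world_from_camera" (4x4, takes a point from camera to world coordinates). Camera axes: x right, y up, looking along -z (the intrinsics and any distortion apply to the point x, -y, -z); pixel columns grow to the right and rows downward; lengths in m; the calibration is good to about 2 mm. A picture is of the moment at which its call begins.
- bot.job_done(): hands the job in, once; it reports no verdict.
Trained networks look in the newest picture that a camera, given by its name, has taken for a name from the list of things; names that differ only in an ending like _2 or _b are one class to them, and where a whole thing is asked for, a point or a joint stands for the part that bears it (a point fixed in the world has none). Each returns a list of dicts, best first, with "conf" (0 to 1); they miss things now and then, are a little off and sometimes report something else, mostly with a low value. They report only what shows in the picture. A call takes as long as a camera call. They do not tell look-alikes from the thing itself.
- models.search_frame(thing, camera): "extent" ([centre column, centre row, width, height] in pixels, round what is visible of it).
- models.spot_point(thing, camera): "location" ([column, row] in pixels: a listed point, or the origin of a listed thing).
The state is a dict: "time": time; "q": joint angles; "qd": joint speeds; "joint_efforts": joint torques, N m; "ee_pos": TCP position; "tcp_rot": TCP orientation; "wrist_force": force on the tool from outside, world axes, zero at the start; "torque": the same for the moment, N m; "opening": finger opening in m.
Only numpy, scipy, OpenCV 4.12 (cv2) and the standard library are available. Lean on these libraries where they do the work, as an engineer would, in place of code of your own. Each camera call takes 0.05 s, during which the arm holds its last target.

### The job

Roll the lying canister slowly along the bench, without lifting it or letting it run, gently up to the fixed stop rail so that it lies along the rail with its whole length in front of it. Then push the wedge chock, nose first, snugly under the middle of the canister from the open side so that it cannot roll back. Do not shift the beaker and the timer.

Things in the scene. Friction and masses are not known exactly. Their poses are not given: they have to be found in the camera images.
- canister: Aluminium canister lying on the bench: cylinder 88 mm in diameter, 140 mm long, knurled screw lid at its +y end, two thin rubber bands, white paper strip; 0.3 to 0.65 kg; loose; its thick filling damps rolling, so it stops soon after being let go. Too thick to grip. Origin at its centre, 44 mm over the bench; y is its long axis; z points out through the paper strip (up at the start) and turns with the rolling.
- stop: Low aluminium stop rail with a soft rubber facing, fixed to the bench, 240 mm long, 34 mm high. Origin at bench level, middle of the facing; y along the rail; x points through the rail, away from the canister, which starts 0.18 to 0.23 m in front of the facing (-x side), within 0.12 rad of parallel, and rolls toward +x. Lying against the rail, the canister's centre is at x = -44 mm.
- chock: Grey hard-rubber wedge chock with an upright fin as handle, loose, 0.3 kg; 110 mm long (x), 60 wide (y), wedge 33 high. Origin: middle of the underside. x points to the nose (edge 3 mm high at x = +55; face rises at 35 degrees). Fin: x from -50 to +2, 20 mm thick in y, top at z = 69 mm. When snug, the nose edge is 18 mm and the origin 73 mm horizontally from the canister's axis.
- chock_nose (a point): Middle of the chock's nose edge, at bench level (chock frame 55, 0, 0 mm); axes as the chock's.
- chock_grip (a point): Place to grip the chock's fin: middle of the fin's length, 55 mm above the chock's underside (chock frame -24, 0, 55 mm); grip across the 20 mm thickness, i.e. along the chock's y.
- beaker: Plastic beaker, 65 mm across and 80 mm high, standing loose on the bench beyond the canister's path. Bystander. Origin at the centre of its underside.
- timer: Small white timer, 60 x 66 x 18 mm, lying loose beyond the canister's path. Bystander. Origin at the centre of its underside.
Things that resemble listed ones, but are neither listed nor needed, are in the scene too. Leave any green look-alike of the canister alone.

How it is judged (in metres and radians):
On the way, in this order (a step that is already met when the one before it is completed fails the run):
1. the canister has rolled well over on the way (its paper strip, up at first, has turned by more than 1.8 rad) (angle between canister's own z axis and vertical above 1.8 rad).
2. the canister lies at rest against the stop rail, parallel to it, with its whole length in front of it (x of canister in the frame of stop above -0.05 m and y of canister in the frame of stop between -0.05 and 0.05 m and angle between the y axis of canister and the y axis of stop, either way round below 0.08 rad and linear speed of canister below 0.02 m/s), for 0.2 s.
At the end, for the whole second after the job is handed in: Canister on the bench against the rail (gap at most 6 mm, parallel within 0.08 rad, at most 50 mm off the rail's middle); chock flat on the bench, square to the rail within 0.2 rad, nose edge at most 71 mm from the facing and 35 mm horizontally from the canister's centre; all at rest (all of step 2 and height (world z) of canister below 0.05 m and x of chock_nose in the frame of stop above -0.071 m and horizontal distance between chock_nose and canister below 0.035 m and angle between the x axis of chock and the x axis of stop, either way round below 0.2 rad and angle between chock's own z axis and vertical below 0.1 rad and height (world z) of chock below 0.006 m and linear speed of chock below 0.02 m/s); the robot touches nothing.
It fails at once if the canister runs fast (over 0.3 m/s) (linear speed of canister above 0.3 m/s).
It fails at once if the canister is lifted off the bench or stood on end (its centre above 60 mm) (height (world z) of canister above 0.06 m).
It fails at once if the canister strikes or is forced against the stop with more than 50 N (contact force between canister and stop above 50 N).
It fails at once if the beaker is moved by more than 20 mm (distance of beaker from where it was at the start of the episode above 0.02 m).
It fails at once if the timer is moved by more than 20 mm (distance of timer from where it was at the start of the episode above 0.02 m).
It also fails if it takes over 67 s, if anything falls off the work surface, if the arm or the gripper's body presses on something with over 40 N, if the wrist force passes 120 N, or if a joint passes its speed limit or range.

## Working session

There is one attempt and no reset: what is moved stays moved. The work goes in short steps, Python scripts to look and compute and a tool call to move; the robot and the scene stay as the last step left them, time stands still between calls to the robot, and variables do not carry over. Pictures are saved under pics/ and viewed, and the job is handed in when it is done.

Besides the shell and the picture viewer there is one more tool, called after ">>>" as name(argument=value, ...), one argument or row to a line, values as JSON. arm_command: Moves the arm, as the interface text tells. Its arguments: {"type":"object","properties":{"rows":{"type":"array","items":{"type":"number"}},"force":{"type":"number"}},"required":["rows"]}

```bash
mkdir -p pics; ls; cat > h.py <<'E'
from workcell import sensors, imaging, bot, models
import numpy as np, cv2
def world(c,u,v,z=None):
    K=c["camera_matrix"];T=c["world_from_camera"]
    d=np.array([(u-K[0,2])/K[0,0],-(v-K[1,2])/K[1,1],-1.0])
    if z is None:
        dd=c["z_map"][int(round(v)),int(round(u))]; return T[:3,:3]@(d*dd)+T[:3,3]
    w=T[:3,:3]@d; s=(z-T[2,3])/w[2]; return T[:3,3]+s*w
def proj(c,p):
    T=c["world_from_camera"];q=T[:3,:3].T@(np.array(p)-T[:3,3]);K=c["camera_matrix"]
    return K[0,0]*q[0]/-q[2]+K[0,2],K[1,1]*(-q[1])/-q[2]+K[1,2]
E
python3 - <<'E'
from h import *
np.set_printoptions(precision=4,suppress=True)
ims=[]
for n in("scene","top"):
    c=imaging.camera(n);cv2.imwrite(f"pics/{n}0.png",c["pixels"])
    print(n,c["camera_matrix"],c["world_from_camera"])
    for t in("canister","stop","chock","chock_nose","chock_grip","beaker","timer"):
        for r in models.spot_point(t,n)[:3]:
            u,v=r["location"]
            z={"canister":.044,"chock_grip":.055}.get(t,0)
            print(t,round(r["conf"],2),[round(u),round(v)],world(c,u,v,z))
print(sensors.get_obs())
E
```

```text
pics
scene [[476.3712   0.     247.3259]
 [  0.     476.3712 192.3918]
 [  0.       0.       1.    ]] [[ 0.8957  0.1966 -0.3988 -0.0487]
 [-0.4444  0.4199 -0.7913 -1.2869]
 [ 0.0119  0.886   0.4635  0.8069]
 [ 0.      0.      0.      1.    ]]
canister 0.69 [211, 188] [0.5075 0.1011 0.044 ]
canister 0.56 [240, 267] [ 0.3997 -0.3598  0.044 ]
chock 0.59 [254, 233] [ 0.5438 -0.1643  0.    ]
chock_nose 0.78 [241, 232] [ 0.509  -0.1394  0.    ]
chock_grip 0.84 [260, 225] [ 0.5383 -0.2116  0.055 ]
beaker 0.66 [288, 205] [ 0.7339 -0.0528  0.    ]
timer 0.63 [264, 185] [0.7322 0.1204 0.    ]
top [[437.719    0.     259.8217]
 [  0.     437.719  197.7611]
 [  0.       0.       1.    ]] [[-0.0301  0.9818 -0.1876  0.3528]
 [-0.9995 -0.0295  0.0058 -0.0331]
 [ 0.0002  0.1877  0.9822  1.204 ]
 [ 0.      0.      0.      1.    ]]
canister 0.74 [381, 260] [ 0.3971 -0.3527  0.044 ]
canister 0.72 [204, 216] [0.5292 0.112  0.044 ]
stop 0.77 [139, 210] [0.5568 0.2977 0.    ]
chock 0.85 [316, 214] [ 0.531  -0.1955  0.    ]
chock_nose 0.65 [298, 231] [ 0.4868 -0.143   0.    ]
chock_grip 0.97 [324, 206] [ 0.5445 -0.2095  0.055 ]
beaker 0.63 [265, 148] [ 0.7285 -0.0591  0.    ]
timer 0.63 [203, 146] [0.7388 0.1171 0.    ]
{'time': 0.8, 'q': array([-64.1712,   4.9784,  10.0782,  95.0995,  -0.0015,  90.0017]), 'qd': array([ 0.0235, -0.0253,  0.1132,  0.1004,  0.0052,  0.0756]), 'joint_efforts': array([ -0.002 , -52.0048,  46.4836,   0.0013,  -0.0002,  -0.    ]), 'ee_pos': array([ 0.2396, -0.4951,  0.3039]), 'tcp_rot': array([-90.0015,  -0.0003, -64.173 ]), 'wrist_force': array([ 0.3415, -0.2811, -0.2098]), 'torque': array([-0.0216, -0.0269,  0.0422]), 'opening': 0.08530983098598735}
```

```bash
python3 - <<'E'
import cv2
for n in("scene","top"):
    a=cv2.imread(f"pics/{n}0.png");cv2.imwrite(f"pics/{n}0b.png",cv2.resize(a,(800,600),interpolation=cv2.INTER_CUBIC))
E
```

```text
(no output)
```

View pics/scene0b.png

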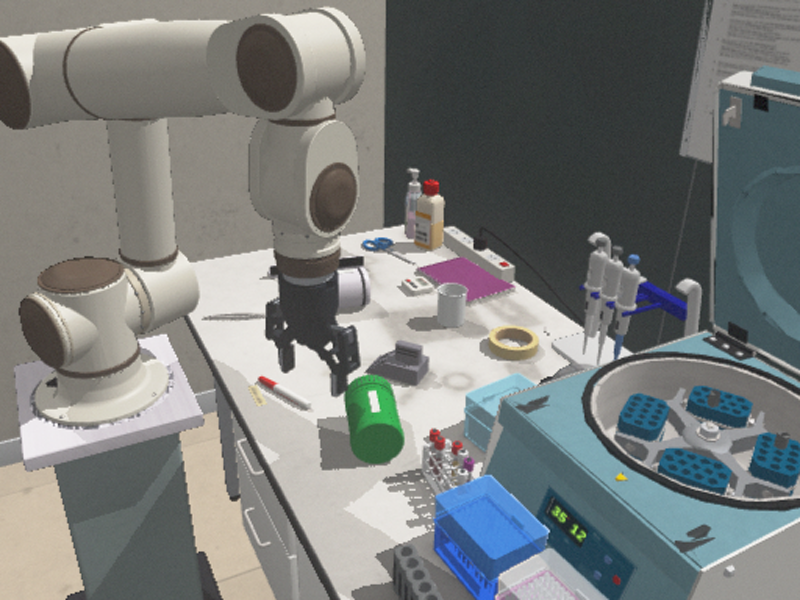

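View pics/top0b.png

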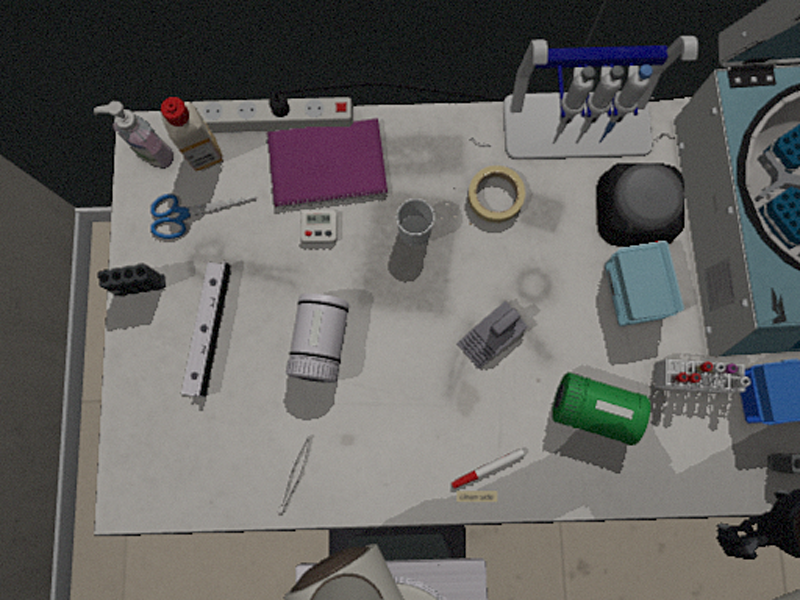

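Silver canister at about (318,338) in the top view (800x600) is the one meant: paper strip, knurled lid at the bottom end, in front of the white rail at (206,330). The one at (600,407) is the green look-alike and stays alone. The grey chock is at (495,333), beaker at (414,220), timer at (318,228). Next I measure from the depth map and enlarge the crop.

```bash
python3 - <<'E'
from h import *
np.set_printoptions(precision=4,suppress=True)
c=imaging.camera("top");np.save("top_c.npy",c,allow_pickle=True)
K=c["camera_matrix"];T=c["world_from_camera"]
v,u=np.mgrid[0:384,0:512];d=c["z_map"]
P=np.stack([(u-K[0,2])/K[0,0]*d,-(v-K[1,2])/K[1,1]*d,-d],-1)@T[:3,:3].T+T[:3,3]
P[d==0]=np.nan; np.save("P.npy",P)
def sel(u0,u1,v0,v1,z0,z1):
    m=np.zeros(d.shape,bool);m[v0:v1,u0:u1]=1
    return P[m&(P[...,2]>z0)&(P[...,2]<z1)]
def rect(q):
    r=cv2.minAreaRect((q[:,:2]*1000).astype(np.float32));return r
print("bench z",np.nanmedian(P[280:300,100:160,2]))
for n,a in(("stop",(110,160,160,260,.02,.045)),("can",(180,228,180,250,.045,.12)),("chock_low",(285,350,185,245,.008,.08)),("fin",(285,350,185,245,.05,.08)),("beaker",(250,280,120,180,.06,.1)),("timer",(188,220,130,160,.01,.03))):
    q=sel(*a);r=rect(q);print(n,len(q),"z",np.percentile(q[:,2],[5,50,99]),"rect",r)
    m=q[:,:2].mean(0);w=np.linalg.svd(q[:,:2]-m,full_matrices=False)[2][0];print("  mean",m,"dir",np.degrees(np.arctan2(w[1],w[0])))
im=c["pixels"][120:290,110:360];cv2.imwrite("pics/crop1.png",cv2.resize(im,None,fx=3.2,fy=3.2,interpolation=cv2.INTER_CUBIC))
E
```

```text
bench z -0.0008370476379095937
stop 413 z [0.0215 0.0315 0.0372] rect ((555.9978637695312, 304.614501953125), (24.293317794799805, 237.75428771972656), 80.67252349853516)
  mean [0.5538 0.298 ] dir 170.1907236761141
can 1735 z [0.0567 0.0802 0.0901] rect ((527.9581298828125, 113.59290313720703), (86.23675537109375, 141.62440490722656), 80.35002136230469)
  mean [0.5255 0.1102] dir 170.12122791027352
chock_low 862 z [0.0112 0.0318 0.0714] rect ((547.4578247070312, -209.0875701904297), (59.90326690673828, 156.23287963867188), 38.521583557128906)
  mean [ 0.5311 -0.1894] dir 127.75788568825837
fin 155 z [0.0613 0.0681 0.0721] rect ((544.8447265625, -205.79237365722656), (20.752685546875, 50.68384552001953), 38.33683776855469)
  mean [ 0.5439 -0.2053] dir 129.04213782486252
beaker 157 z [0.0615 0.0762 0.083 ] rect ((730.2984619140625, -58.797203063964844), (62.81842803955078, 62.62784957885742), 46.11587142944336)
  mean [ 0.7343 -0.0601] dir 178.17626245402045
timer 463 z [0.0118 0.0158 0.0209] rect ((745.7742309570312, 118.88231658935547), (68.73345947265625, 72.15703582763672), 89.30927276611328)
  mean [0.7398 0.1161] dir -101.93036106764096
```

View pics/crop1.png

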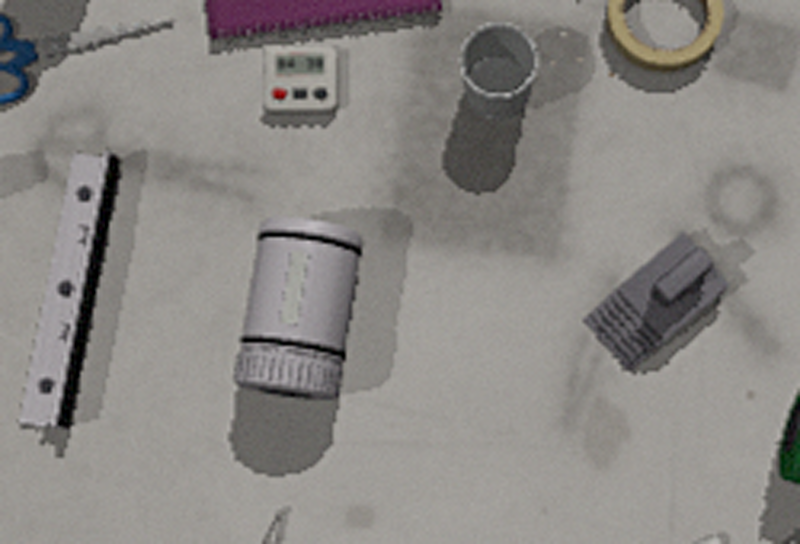

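```bash
python3 - <<'E'
from h import *
from scipy.optimize import least_squares
np.set_printoptions(precision=4,suppress=True)
P=np.load("P.npy")
def sel(u0,u1,v0,v1,z0,z1):
    q=P[v0:v1,u0:u1].reshape(-1,3);return q[(q[:,2]>z0)&(q[:,2]<z1)]
q=sel(110,160,160,260,.022,.045);q=q[np.linalg.norm(q[:,:2]-np.array([.555,.30]),axis=1)<.14]
for a in(79.5,80,80.5,81):
    n=np.array([np.cos(np.radians(a)),np.sin(np.radians(a))]);t=np.array([-n[1],n[0]])
    s=q[:,:2]@n;y=q[:,:2]@t
    e=[np.percentile(s[(y>b)&(y<=b+.03)],3) for b in np.arange(y.min()+.01,y.max()-.03,.03)]
    print(a,"n pct",np.percentile(s,[1,3,10,50,90,99]),"t",y.min(),y.max(),"edge",np.array(e))
q=sel(180,228,180,250,.05,.12)
def f(p):
    n=np.array([np.cos(p[2]),np.sin(p[2])]);s=q[:,:2]@n-p[0]
    return np.hypot(s,q[:,2]-p[1])-.044
r=least_squares(f,[.2,.044,np.radians(80)],loss="soft_l1",f_scale=.002)
n=np.array([np.cos(r.x[2]),np.sin(r.x[2])]);t=np.array([-n[1],n[0]]);y=q[:,:2]@t
print("can n",r.x,np.degrees(r.x[2]),"t range",np.percentile(y,[1,99]),"ctr",r.x[0]*n+np.percentile(y,[1,99]).mean()*t,r.cost)
E
```

```text
79.5 n pct [0.3879 0.3886 0.3898 0.3935 0.3982 0.4076] t -0.6101487913380996 -0.372434903395536 edge [0.3913 0.3908 0.3899 0.3893 0.3892 0.3879 0.3881]
80 n pct [0.3844 0.3849 0.3857 0.3894 0.3938 0.4029] t -0.6135933402111372 -0.3758500477692749 edge [0.3862 0.3859 0.3853 0.3851 0.3851 0.3841 0.3847]
80.5 n pct [0.3803 0.3807 0.3814 0.3849 0.3895 0.3981] t -0.6169911615756947 -0.37923656970671366 edge [0.381  0.381  0.3807 0.3807 0.381  0.3802 0.3812]
81 n pct [0.3755 0.376  0.3768 0.3806 0.3852 0.3932] t -0.6203419966745196 -0.3825942113110951 edge [0.3757 0.376  0.3761 0.3764 0.3768 0.3764 0.3776]
can n [0.2008 0.042  1.4036] 80.41861774998273 t range [-0.5701 -0.4324] ctr [0.5277 0.1146] 0.003128829785817349
```

```bash
cat >> h.py <<'E'
from scipy.spatial.transform import Rotation as Ro
A=np.radians(80.5);N=np.array([np.cos(A),np.sin(A),0]);TV=np.array([-N[1],N[0],0])
def st(s,t,z): return s*N+t*TV+np.array([0,0,z])
def pose(o): return o["ee_pos"],Ro.from_euler("xyz",o["tcp_rot"],degrees=True)
def tgt(yaw,tilt=0): return Ro.from_euler("xyz",[-90,0,yaw],degrees=True)*Ro.from_rotvec([tilt,0,0],degrees=True)
def rel(p,R,cur=None):
    p0,R0=cur or pose(sensors.get_obs())
    print("shift cm",np.round(R0.inv().apply(p-p0)*100,2),"rotvec",np.round((R0.inv()*R).as_rotvec(degrees=True),2))
E
python3 - <<'E'
from h import *
p=st(.115,-.501,.22);print(p);rel(p,tgt(-9.5,25))
rel(st(.115,-.501,.22),tgt(-9.5))
E
```

```text
[0.51310956 0.03073399 0.22      ]
shift cm [-35.41   8.39  47.52] rotvec [ 23.06 -53.77  11.93]
shift cm [-35.41   8.39  47.52] rotvec [ -0.   -54.67   0.  ]
```

>>> arm_command(
  rows=[-35.4,8.4,47.5,23.06,-53.77,11.93,1,-35.4,8.4,47.5,23.06,-53.77,11.93,1,-35.4,8.4,47.5,23.06,-53.77,11.93,1,-35.4,8.4,47.5,23.06,-53.77,11.93,1,-35.4,8.4,47.5,23.06,-53.77,11.93,1,-35.4,8.4,47.5,23.06,-53.77,11.93,1,-35.4,8.4,47.5,23.06,-53.77,11.93,1,-35.4,8.4,47.5,23.06,-53.77,11.93,1,-35.4,8.4,47.5,23.06,-53.77,11.93,1,-35.4,8.4,47.5,23.06,-53.77,11.93,1,-35.4,8.4,47.5,23.06,-53.77,11.93,1,-35.4,8.4,47.5,23.06,-53.77,11.93,1],
)

```text
time: 1.85
ee_pos: [0.4686, -0.0539, 0.2335]
tcp_rot: [-65.0, -0.0, -9.5]
wrist_force: [-0.3, -0.6, 0.6]
opening: 0.0853
```

```bash
python3 - <<'E'
from h import *
o=sensors.get_obs();print(o["time"],o["ee_pos"],o["tcp_rot"],o["q"])
rel(st(.115,-.501,.22),tgt(-9.5,25))
E
```

```text
1.85 [ 0.46857497 -0.05392556  0.23349487] [-6.49858810e+01 -1.62466728e-04 -9.51335054e+00] [-17.43578796  -4.79815092  -9.73192451  88.74590009  24.75923793
  81.26960557]
shift cm [2.99 5.06 7.66] rotvec [-0.01 -0.01  0.01]
```

>>> arm_command(
  rows=[3,5.1,7.7,0,0,0,1,3,5.1,7.7,0,0,0,1,3,5.1,7.7,0,0,0,1,3,8.2,6.1,0,0,0,1,3,11.2,4.7,0,0,0,1,3,13.7,3.6,0,0,0,1,3,15.7,2.7,0,0,0,1,3,17.2,2.0,0,0,0,1,3,18.2,1.5,0,0,0,1,3,18.2,1.5,0,0,0,1,3,18.2,1.5,0,0,0,1],
)

```text
time: 2.77
ee_pos: [0.5125, 0.0285, 0.0753]
tcp_rot: [-65.0, 0.0, -9.5]
wrist_force: [1.0, -0.3, -0.3]
opening: 0.0859
```

```bash
python3 - <<'E'
from h import *
o=sensors.get_obs();print(o["time"],o["ee_pos"],o["tcp_rot"],o["wrist_force"])
p=o["ee_pos"];print("s,t",p@N,p@TV)
c=imaging.camera("scene");a=c["pixels"][110:300,120:400];cv2.imwrite("pics/s1.png",cv2.resize(a,None,fx=2.8,fy=2.8,interpolation=cv2.INTER_CUBIC))
c=imaging.camera("top");a=c["pixels"][120:290,110:360];cv2.imwrite("pics/t1.png",cv2.resize(a,None,fx=3,fy=3,interpolation=cv2.INTER_CUBIC))
E
```

```text
2.7667 [0.51254653 0.02847415 0.0753164 ] [-6.49929248e+01  2.59512735e-02 -9.50264418e+00] [ 0.9870971  -0.26207162 -0.30402021]
s,t 0.1126782227965711 -0.5008176761600155
```

View pics/s1.png

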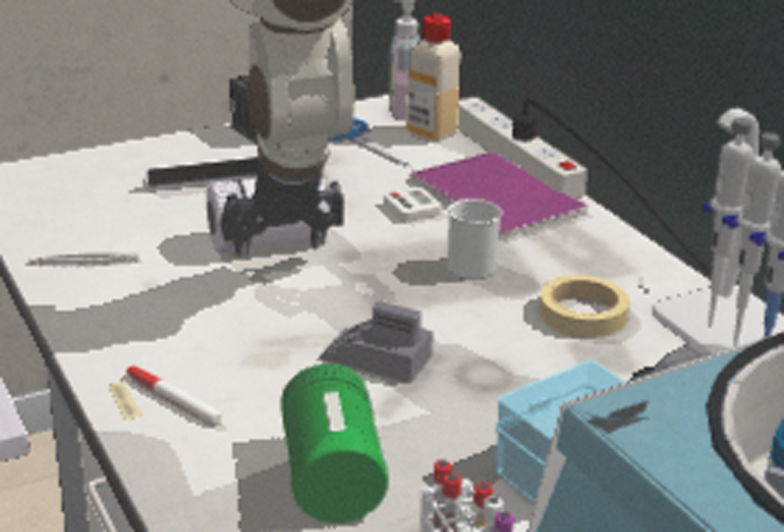

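View pics/t1.png

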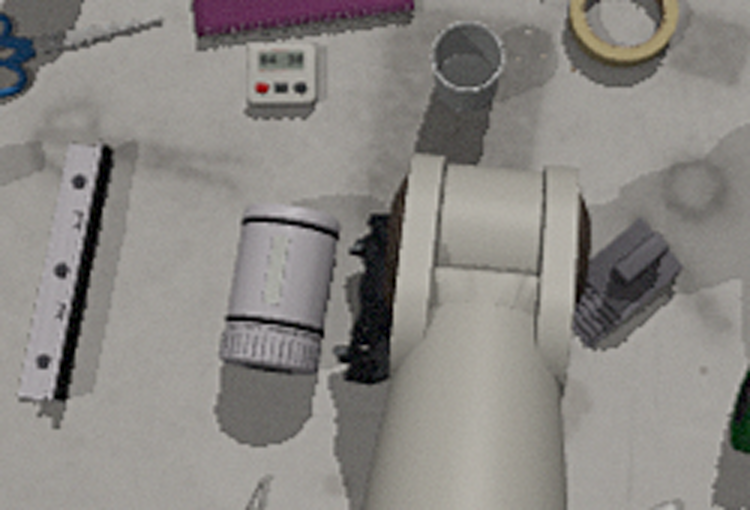

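Fingers stand open and tilted just behind the canister (t1: fingers at about x 345–385, canister edge at 330), all clear. Now a slow push.

>>> arm_command(
  rows=[0,0.63,-0.3,0,0,0,1,0,0.8,0.06,0,0,0,1,0,0.97,0.43,0,0,0,1,0,1.14,0.79,0,0,0,1,0,1.31,1.15,0,0,0,1,0,1.48,1.51,0,0,0,1,0,1.64,1.88,0,0,0,1,0,1.81,2.24,0,0,0,1,0,1.98,2.6,0,0,0,1,0,2.15,2.96,0,0,0,1,0,2.32,3.33,0,0,0,1,0,2.49,3.69,0,0,0,1],
)

```text
time: 3.87
ee_pos: [0.5198, 0.0722, 0.0681]
tcp_rot: [-65.0, 0.0, -9.5]
wrist_force: [0.2, -2.6, 0.6]
opening: 0.0854
```

```bash
cat >> h.py <<'E'
def canfit(tag,box=(130,230,170,260)):
    c=imaging.camera("top");K=c["camera_matrix"];T=c["world_from_camera"]
    v,u=np.mgrid[0:384,0:512];d=c["z_map"]
    P=np.stack([(u-K[0,2])/K[0,0]*d,-(v-K[1,2])/K[1,1]*d,-d],-1)@T[:3,:3].T+T[:3,3]
    im=c["pixels"];P[d==0]=np.nan
    hi=im.max(-1)>90
    u0,u1,v0,v1=box
    q=P[v0:v1,u0:u1][hi[v0:v1,u0:u1]];q=q[(q[:,2]>.055)&(q[:,2]<.1)]
    from scipy.optimize import least_squares
    def f(p):
        n=np.array([np.cos(p[2]),np.sin(p[2])]);s=q[:,:2]@n-p[0]
        return np.hypot(s,q[:,2]-p[1])-.044
    r=least_squares(f,[(q@N).mean(),.044,A],loss="soft_l1",f_scale=.002)
    n=np.array([np.cos(r.x[2]),np.sin(r.x[2])]);t=np.array([-n[1],n[0]]);y=np.percentile(q[:,:2]@t,[1,99])
    ctr=r.x[0]*n+y.mean()*t
    print("can s,t",ctr@N[:2],ctr@TV[:2],"z",r.x[1],"ang",np.degrees(r.x[2]),"len",y[1]-y[0])
    cv2.imwrite(f"pics/{tag}.png",cv2.resize(im[120:290,110:360],None,fx=3,fy=3,interpolation=cv2.INTER_CUBIC))
    o=sensors.get_obs();p=o["ee_pos"];print(o["time"],"tcp s,t,z",p@N,p@TV,p[2],o["tcp_rot"],o["wrist_force"])
E
python3 -c "
from h import *
canfit('t2')"
```

```text
can s,t 0.2292972645846849 -0.5030817099463566 z 0.042285128043625816 ang 80.64366960127332 len 0.13651939477808905
3.9167 tcp s,t,z 0.15749386368424173 -0.5007889736024159 0.06815194654284648 [-6.49849013e+01  4.21363638e-03 -9.48771816e+00] [0.47012621 1.037693   0.41421042]
```

View pics/t2.png

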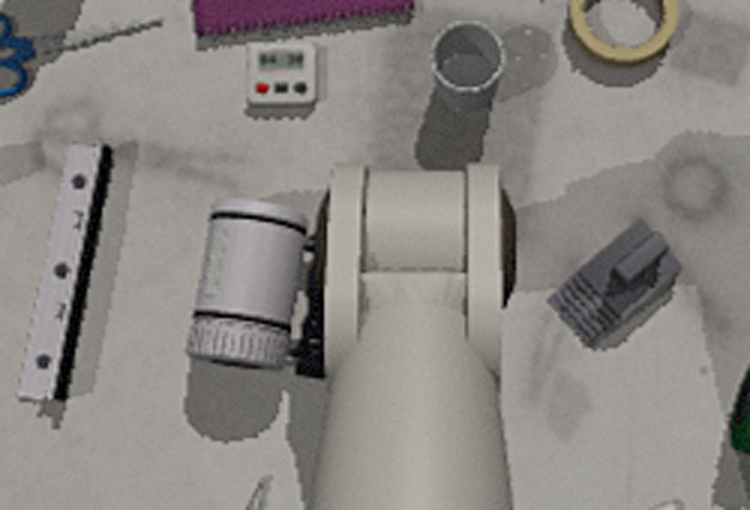

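The canister rolls: its strip has turned toward the rail, and it stays parallel at 80.6°. I continue.

>>> arm_command(
  rows=[0,0.21,0.45,0,0,0,1,0,0.42,0.91,0,0,0,1,0,0.63,1.36,0,0,0,1,0,0.85,1.81,0,0,0,1,0,1.06,2.27,0,0,0,1,0,1.27,2.72,0,0,0,1,0,1.48,3.17,0,0,0,1,0,1.69,3.63,0,0,0,1,0,1.9,4.08,0,0,0,1,0,2.11,4.53,0,0,0,1,0,2.32,4.98,0,0,0,1,0,2.54,5.44,0,0,0,1],
)

```text
time: 4.92
ee_pos: [0.5298, 0.1315, 0.0681]
tcp_rot: [-65.0, 0.0, -9.5]
wrist_force: [-1.2, -1.0, 0.6]
opening: 0.0852
```

```bash
python3 -c "
from h import *
canfit('t3')"
```

```text
can s,t 0.2892978874875517 -0.503193163749395 z 0.04218696768551869 ang 80.60170467282354 len 0.1364607902226448
4.9667 tcp s,t,z 0.21782195630136247 -0.5007930193266779 0.06814395031459242 [-6.49746453e+01  9.91833211e-04 -9.47515677e+00] [-0.68292077  1.30184798  0.43708229]
```

View pics/t3.png

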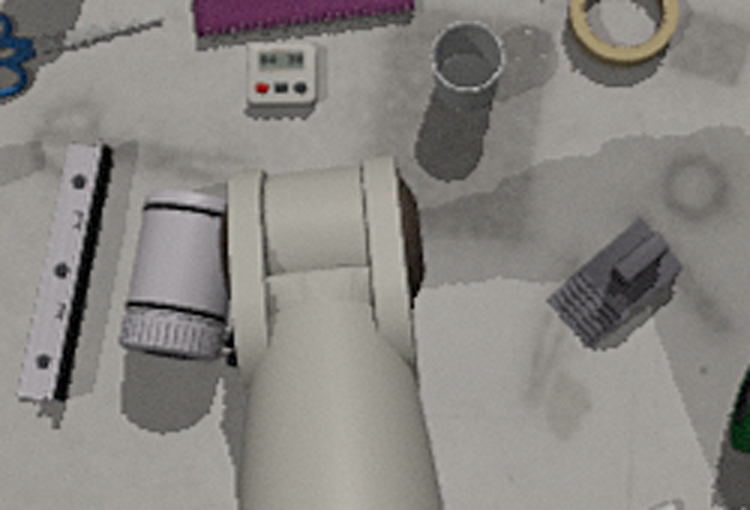

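>>> arm_command(
  rows=[0,0.17,0.36,0,0,0,1,0,0.34,0.73,0,0,0,1,0,0.51,1.09,0,0,0,1,0,0.68,1.45,0,0,0,1,0,0.85,1.81,0,0,0,1,0,1.01,2.18,0,0,0,1,0,1.18,2.54,0,0,0,1,0,1.35,2.9,0,0,0,1,0,1.52,3.26,0,0,0,1,0,1.65,3.54,0,0,0,1,0,1.73,3.72,0,0,0,1,0,1.77,3.81,0,0,0,1],
)

```text
time: 5.97
ee_pos: [0.5366, 0.1728, 0.0681]
tcp_rot: [-65.0, 0.0, -9.5]
wrist_force: [-0.2, -1.0, 0.6]
opening: 0.0852
```

```bash
python3 -c "
from h import *
canfit('t4',(150,230,170,260))"
```

```text
can s,t 0.33195603121096984 -0.5034847249309541 z 0.04205056929674496 ang 80.91958380559694 len 0.135845836644353
6.0167 tcp s,t,z 0.2589509732873756 -0.5007443023423631 0.06808867141568305 [-6.50042715e+01  1.53955619e-02 -9.49062337e+00] [ 0.43806072  0.78388544 -0.23137226]
```

View pics/t4.png

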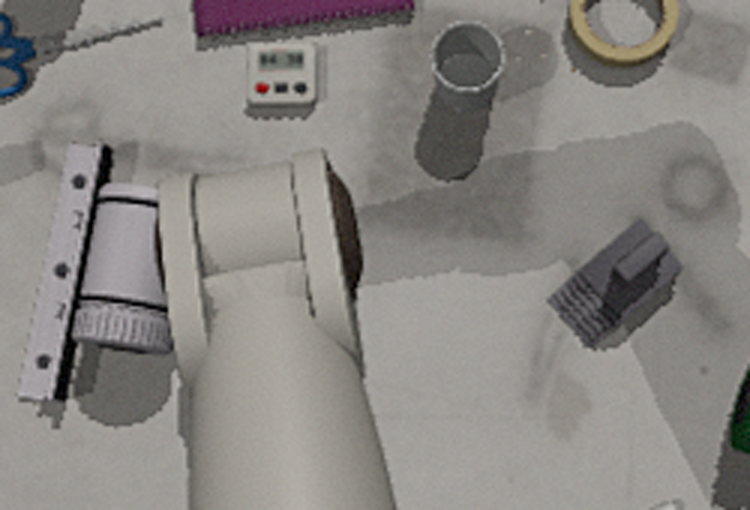

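>>> arm_command(
  rows=[0,0.04,0.09,0,0,0,1,0,0.08,0.18,0,0,0,1,0,0.13,0.27,0,0,0,1,0,0.17,0.36,0,0,0,1,0,0.17,0.36,0,0,0,1,0,0.17,0.36,0,0,0,1],
)

```text
time: 6.52
ee_pos: [0.5373, 0.1765, 0.0681]
tcp_rot: [-65.0, 0.0, -9.5]
wrist_force: [0.3, -0.4, 0.3]
opening: 0.0856
```

>>> arm_command(
  rows=[0,0.04,0.09,0,0,0,1,0,0.04,0.09,0,0,0,1,0,0.04,0.09,0,0,0,1],
)

```text
time: 6.77
ee_pos: [0.5375, 0.1775, 0.0681]
tcp_rot: [-65.0, 0.0, -9.5]
wrist_force: [-0.5, 0.2, -0.3]
opening: 0.0856
```

>>> arm_command(
  rows=[0,0.04,0.09,0,0,0,1,0,0.04,0.09,0,0,0,1,0,0.08,0.18,0,0,0,1,0,0.08,0.18,0,0,0,1],
)

```text
time: 7.1
ee_pos: [0.5378, 0.1795, 0.0682]
tcp_rot: [-65.0, 0.0, -9.5]
wrist_force: [0.1, 0.3, -0.3]
opening: 0.0853
```

```bash
python3 -c "
from h import *
canfit('t5',(150,230,170,260))"
```

```text
can s,t 0.3406956400129483 -0.5030294594737387 z 0.04257907848962753 ang 81.48545920657584 len 0.13546708187780765
7.15 tcp s,t,z 0.2657198254938174 -0.5007832913751952 0.06817763862286615 [-6.49960108e+01  9.09271820e-03 -9.49652041e+00] [ 0.97333431 -0.21821799 -0.07373058]
```

View pics/t5.png

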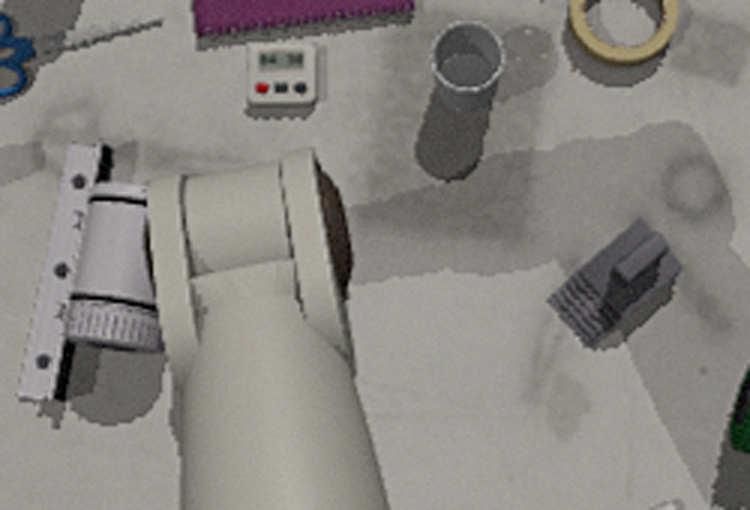

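>>> arm_command(
  rows=[0,0.04,0.09,0,0,0,1,0,0.04,0.09,0,0,0,1,0,0.08,0.18,0,0,0,1,0,0.08,0.18,0,0,0,1],
)

```text
time: 7.48
ee_pos: [0.538, 0.181, 0.0681]
tcp_rot: [-65.0, 0.0, -9.5]
wrist_force: [-0.9, -3.0, -0.2]
opening: 0.0853
```

>>> arm_command(
  rows=[0,0.02,0.05,0,0,0,1,0,0.04,0.09,0,0,0,1,0,0.04,0.09,0,0,0,1],
)

```text
time: 7.73
ee_pos: [0.5381, 0.1814, 0.0679]
tcp_rot: [-65.1, 0.0, -9.6]
wrist_force: [-0.9, -7.5, 2.3]
opening: 0.0855
```

>>> arm_command(
  rows=[0,0,0,0,0,0,1,0,-0.1,-0.2,0,0,0,1,0,-0.4,-0.8,0,0,0,1,0,-0.9,-1.8,0,0,0,1,0,-1.7,-3.6,0,0,0,1,0,-3.0,-6.0,0,0,0,1,0,-6.0,-7.0,0,0,0,1,0,-9.0,-6.0,0,0,0,1,0,-12.0,-5.0,0,0,0,1,0,-15.0,-4.0,0,0,0,1,0,-16.0,-8.0,0,0,0,1,0,-17.0,-12.0,0,0,0,1],
)

```text
time: 8.73
ee_pos: [0.5091, 0.0036, 0.1746]
tcp_rot: [-65.0, -0.4, -9.3]
wrist_force: [0.5, -0.6, -0.9]
opening: 0.0851
```

```bash
python3 - <<'E'
from h import *
canfit('t6',(150,230,170,260))
fin=np.array([.5439,-.2053])
o=sensors.get_obs();print(o["q"])
p=np.array([*fin,.2]);rel(p,tgt(38.5))
E
```

```text
can s,t 0.3402774233074841 -0.5038052082189948 z 0.04241170370095249 ang 80.74125056139988 len 0.13538096678973116
8.7833 tcp s,t,z 0.0812314297472375 -0.5005759548608409 0.17105266411196307 [-6.51135436e+01 -5.61125978e-02 -9.59659954e+00] [-0.79273598 -4.99132246 -2.22045499]
[-10.43346444  -1.90007545 -13.82088001  78.41129081  24.88444084
  89.07748087]
shift cm [  7.01 -10.78 -16.37] rotvec [-23.38 -47.31  10.49]
```

View pics/t6.png

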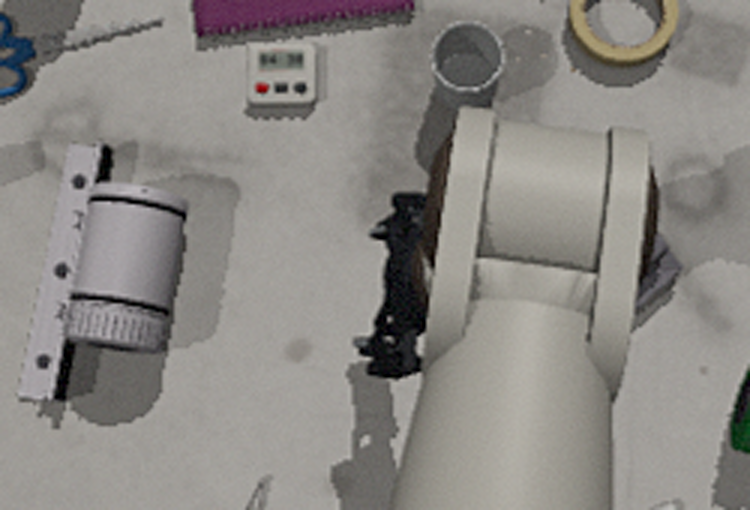

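Canister lies against the rail, parallel (80.7° against the rail's 80.5°), with the strip turned underneath. Now over to the chock.

>>> arm_command(
  rows=[7,-10.8,-16.4,-23.4,-47.3,10.5,1,7,-10.8,-16.4,-23.4,-47.3,10.5,1,7,-10.8,-16.4,-23.4,-47.3,10.5,1,7,-10.8,-16.4,-23.4,-47.3,10.5,1,7,-10.8,-16.4,-23.4,-47.3,10.5,1,7,-10.8,-16.4,-23.4,-47.3,10.5,1,7,-10.8,-16.4,-23.4,-47.3,10.5,1,7,-10.8,-16.4,-23.4,-47.3,10.5,1,7,-10.8,-16.4,-23.4,-47.3,10.5,1,7,-10.8,-16.4,-23.4,-47.3,10.5,1,7,-10.8,-16.4,-23.4,-47.3,10.5,1],
)

```text
time: 9.7
ee_pos: [0.5452, -0.1992, 0.2002]
tcp_rot: [-89.8, -0.1, 38.5]
wrist_force: [-0.5, 0.4, 0.4]
opening: 0.0855
```

```bash
python3 - <<'E'
from h import *
np.set_printoptions(precision=4,suppress=True)
o=sensors.get_obs();print(o["time"],o["ee_pos"],o["tcp_rot"],o["q"])
c=imaging.camera("wrist");cv2.imwrite("pics/w1.png",c["pixels"])
for t in("chock_grip","chock_nose"):
    for r in models.spot_point(t,"wrist")[:2]:
        u,v=r["location"];print(t,r["conf"],u,v,world(c,u,v,.055 if "grip" in t else 0))
K=c["camera_matrix"];T=c["world_from_camera"]
v,u=np.mgrid[0:384,0:512];d=c["z_map"]
P=np.stack([(u-K[0,2])/K[0,0]*d,-(v-K[1,2])/K[1,1]*d,-d],-1)@T[:3,:3].T+T[:3,3];P[d==0]=np.nan
q=P.reshape(-1,3);q=q[(np.hypot(q[:,0]-.544,q[:,1]+.205)<.1)]
for z0,z1 in((.006,.08),(.062,.076)):
    w=q[(q[:,2]>z0)&(q[:,2]<z1)];print(z0,len(w),cv2.minAreaRect((w[:,:2]*1000).astype(np.float32)),w.mean(0))
E
```

```text
9.7 [ 0.5452 -0.1992  0.2002] [-89.824   -0.0594  38.4617] [-20.1255   8.4119   2.3677  84.075    0.1424  31.4126]
chock_grip 0.76 247.0 213.5 [ 0.5433 -0.2076  0.055 ]
0.006 10935 ((530.0818481445312, -188.7735137939453), (60.15631103515625, 106.41963958740234), 38.533329010009766) [ 0.5291 -0.1872  0.0346]
0.062 2128 ((543.48046875, -205.79783630371094), (19.566364288330078, 51.70516586303711), 38.778141021728516) [ 0.5427 -0.2044  0.0674]
```

View pics/w1.png

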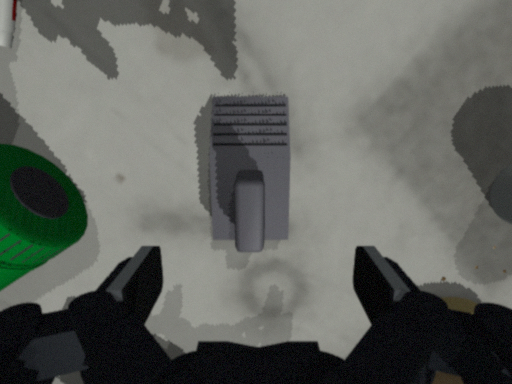

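```bash
python3 - <<'E'
from h import *
rel(np.array([.5434,-.2055,.111]),tgt(38.65))
E
```

```text
shift cm [-0.55  8.9  -0.39] rotvec [-0.15 -0.13  0.04]
```

>>> arm_command(
  rows=[-0.55,0,-0.4,-0.15,-0.13,0,1,-0.55,2.5,-0.4,-0.15,-0.13,0,1,-0.55,5,-0.4,-0.15,-0.13,0,1,-0.55,7,-0.4,-0.15,-0.13,0,1,-0.55,8.4,-0.4,-0.15,-0.13,0,1,-0.55,8.9,-0.4,-0.15,-0.13,0,1,-0.55,8.9,-0.4,-0.15,-0.13,0,1,-0.55,8.9,-0.4,-0.15,-0.13,0,-0.5,-0.55,8.9,-0.4,-0.15,-0.13,0,-1,-0.55,8.9,-0.4,-0.15,-0.13,0,-1,-0.55,8.9,-0.4,-0.15,-0.13,0,-1,-0.55,8.9,-0.4,-0.15,-0.13,0,-1],
  force=40,
)

```text
time: 10.85
ee_pos: [0.5438, -0.2055, 0.1118]
tcp_rot: [-90.1, -0.1, 38.7]
wrist_force: [1.0, 0.7, -0.4]
opening: 0.0256
```

>>> arm_command(
  rows=[0,0,0,0,0,0,-1,0,0,0,0,0,0,-1,0,0,0,0,0,0,-1,0,0,0,0,0,0,-1],
)

```text
time: 11.18
ee_pos: [0.5438, -0.2056, 0.1117]
tcp_rot: [-90.1, -0.1, 38.7]
wrist_force: [-0.8, -1.2, 5.2]
opening: 0.0194
```

```bash
python3 - <<'E'
from h import *
o=sensors.get_obs();print(o["time"],o["ee_pos"],o["tcp_rot"],o["wrist_force"],o["opening"])
c=imaging.camera("wrist");cv2.imwrite("pics/w2.png",c["pixels"])
E
```

```text
11.1833 [ 0.54376193 -0.20558705  0.11166404] [-9.00866268e+01 -5.01949828e-02  3.87109543e+01] [-0.78787072 -1.20705651  5.21186897] 0.019398673303692483
```

View pics/w2.png

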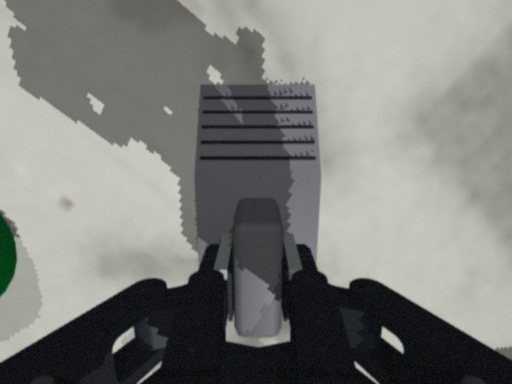

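```bash
python3 - <<'E'
from h import *
p,R=pose(sensors.get_obs())
rel(p+[0,0,.012],R)
rel(st(.185,-.5035,.1237),tgt(-9.5))
E
```

```text
shift cm [ 0.  -1.2 -0. ] rotvec [0. 0. 0.]
shift cm [17.77 -1.23 24.83] rotvec [ 0.06 48.21  0.08]
```

>>> arm_command(
  rows=[0,-0.6,0,0,0,0,-1,0,-1.2,0,0,0,0,-1,0.9,-1.2,1.2,0,2.4,0,-1,2.7,-1.2,3.7,0,7.2,0,-1,4.8,-1.2,6.7,0,13,0,-1,7.1,-1.2,9.9,0,19.2,0,-1,9.4,-1.2,13.2,0,25.5,0,-1,11.7,-1.2,16.4,0,31.8,0,-1,14,-1.2,19.5,0,38,0,-1,16,-1.2,22.3,0,43.4,0,-1,17.3,-1.2,24.2,0,46.9,0,-1,17.8,-1.2,24.8,0,48.2,0,-1],
)

```text
time: 12.23
ee_pos: [0.5266, 0.1026, 0.1231]
tcp_rot: [-90.0, -0.0, -9.5]
wrist_force: [-0.5, 0.3, -2.4]
opening: 0.0195
```

```bash
python3 - <<'E'
from h import *
canfit('t7',(150,205,170,260))
o=sensors.get_obs();print(o["opening"],o["q"])
c=imaging.camera("wrist");cv2.imwrite("pics/w3.png",c["pixels"])
rel(st(.185,-.5035,.1125),tgt(-9.5))
E
```

```text
can s,t 0.3629612047393055 -0.43031382355664843 z 0.07665783921009327 ang 91.52222935120292 len 0.009511179384014024
12.2833 tcp s,t,z 0.1880712130471901 -0.5026829094659718 0.12302480475983388 [-8.99714100e+01 -9.62841835e-03 -9.47647976e+00] [-0.57747563  1.06208138 -3.20420454]
0.01920829765237033 [ 1.10033105e+01  3.57003906e+00 -1.14473140e+01  7.49636241e+01
  2.34142591e-02  1.10479792e+02]
shift cm [ 0.04  1.05 -0.16] rotvec [0.01 0.15 0.01]
```

View pics/w3.png

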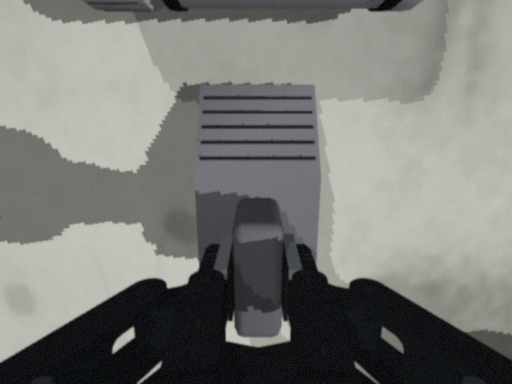

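View pics/t7.png

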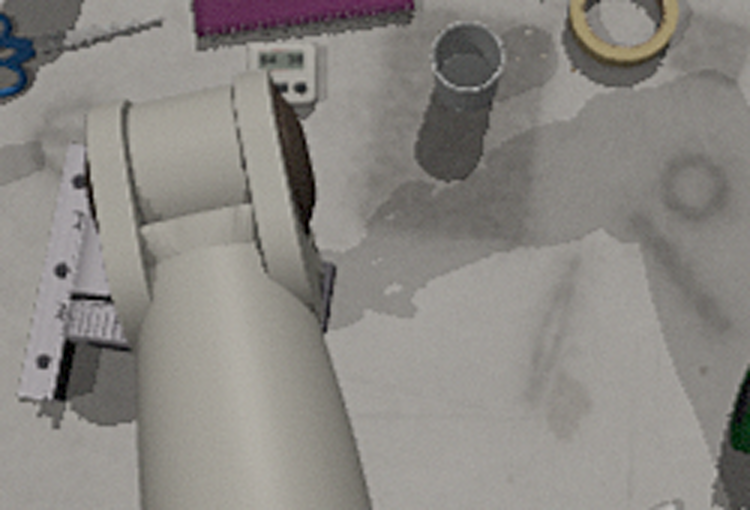

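The chock is held square and nose first toward the canister (w3: chock columns 197–320, canister at the top). Now I lower it to the bench.

>>> arm_command(
  rows=[0,0.4,0,0,0,0,-1,0,0.8,0,0,0,0,-1,0,1.0,0,0,0,0,-1,0,1.1,0,0,0,0,-1,0,1.15,0,0,0,0,-1,0,1.15,0,0,0,0,-1],
)

```text
time: 12.83
ee_pos: [0.5274, 0.0988, 0.1117]
tcp_rot: [-90.0, -0.1, -9.5]
wrist_force: [-0.8, -1.0, -0.9]
opening: 0.0193
```

>>> arm_command(
  rows=[0,0,0.4,0,0,0,-1,0,0,1.0,0,0,0,-1,0,0,1.6,0,0,0,-1,0,0,2.2,0,0,0,-1,0,0,2.8,0,0,0,-1,0,0,3.4,0,0,0,-1,0,0,4.0,0,0,0,-1,0,0,4.4,0,0,0,-1,0,0,4.7,0,0,0,-1,0,0,4.8,0,0,0,-1,0,0,4.8,0,0,0,-1,0,0,4.8,0,0,0,-1],
)

```text
time: 13.83
ee_pos: [0.5354, 0.1471, 0.1117]
tcp_rot: [-89.9, -0.1, -9.5]
wrist_force: [-0.6, 1.8, 0.4]
opening: 0.0191
```

>>> arm_command(
  rows=[0,0,0.1,0,0,0,-1,0,0,0.2,0,0,0,-1,0,0,0.3,0,0,0,-1,0,0,0.4,0,0,0,-1,0,0,0.4,0,0,0,-1,0,0,0.4,0,0,0,-1],
)

```text
time: 14.33
ee_pos: [0.536, 0.1506, 0.1116]
tcp_rot: [-90.0, -0.1, -9.5]
wrist_force: [0.0, -4.6, 4.0]
opening: 0.0195
```

```bash
python3 - <<'E'
from h import *
o=sensors.get_obs();p=o["ee_pos"];print(o["time"],p@N,p@TV,p[2],o["wrist_force"],o["tcp_rot"])
c=imaging.camera("wrist");cv2.imwrite("pics/w4.png",c["pixels"])
E
```

```text
14.3333 0.2370312563287687 -0.5037590040580521 0.11163420840949462 [ 0.0468285  -4.60173643  3.97943506] [-9.00126294e+01 -6.17534526e-02 -9.48806743e+00]
```

View pics/w4.png

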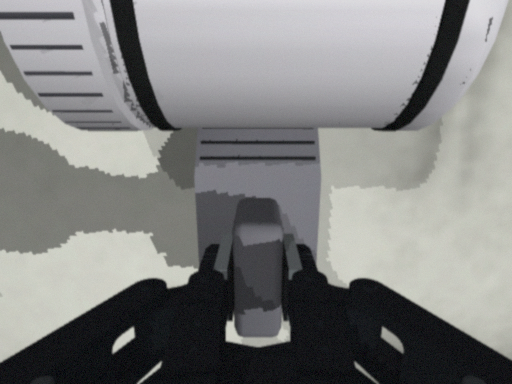

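>>> arm_command(
  rows=[0,0,0.05,0,0,0,-1,0,0,0.1,0,0,0,-1,0,0,0.1,0,0,0,-1],
)

```text
time: 14.63
ee_pos: [0.5361, 0.1516, 0.1116]
tcp_rot: [-90.0, -0.1, -9.5]
wrist_force: [-0.6, -5.0, 5.3]
opening: 0.0191
```

>>> arm_command(
  rows=[0,0,0.05,0,0,0,-1,0,0,0.1,0,0,0,-1,0,0,0.1,0,0,0,-1],
)

```text
time: 14.88
ee_pos: [0.5363, 0.1526, 0.1116]
tcp_rot: [-90.0, -0.1, -9.5]
wrist_force: [-1.1, -5.1, 4.3]
opening: 0.0192
```

>>> arm_command(
  rows=[0,0,0.05,0,0,0,-1,0,0,0.1,0,0,0,-1,0,0,0.15,0,0,0,-1,0,0,0.15,0,0,0,-1],
)

```text
time: 15.22
ee_pos: [0.5365, 0.1541, 0.1116]
tcp_rot: [-90.0, -0.1, -9.5]
wrist_force: [-0.9, -5.6, 4.9]
opening: 0.0193
```

>>> arm_command(
  rows=[0,0,0.05,0,0,0,-1,0,0,0.1,0,0,0,-1,0,0,0.1,0,0,0,-1],
)

```text
time: 15.47
ee_pos: [0.5367, 0.1551, 0.1116]
tcp_rot: [-90.0, -0.1, -9.5]
wrist_force: [-0.5, -5.1, 4.8]
opening: 0.0196
```

>>> arm_command(
  rows=[0,0,0.05,0,0,0,-1,0,0,0.1,0,0,0,-1,0,0,0.1,0,0,0,-1],
)

```text
time: 15.72
ee_pos: [0.5368, 0.156, 0.1116]
tcp_rot: [-90.0, -0.1, -9.5]
wrist_force: [-1.0, -5.2, 5.0]
opening: 0.0196
```

>>> arm_command(
  rows=[0,0,0.05,0,0,0,-1,0,0,0.1,0,0,0,-1,0,0,0.1,0,0,0,-1],
)

```text
time: 15.97
ee_pos: [0.5368, 0.1563, 0.1116]
tcp_rot: [-90.1, -0.1, -9.5]
wrist_force: [-2.1, -10.6, 6.4]
opening: 0.0197
```

```bash
python3 - <<'E'
from h import *
c=imaging.camera("wrist");cv2.imwrite("pics/w5.png",c["pixels"])
c=imaging.camera("scene");cv2.imwrite("pics/s5.png",cv2.resize(c["pixels"][120:240,130:290],None,fx=5,fy=5,interpolation=cv2.INTER_CUBIC))
E
```

```text
(no output)
```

View pics/w5.png

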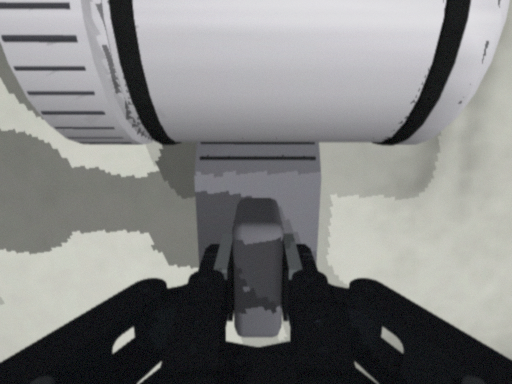

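View pics/s5.png

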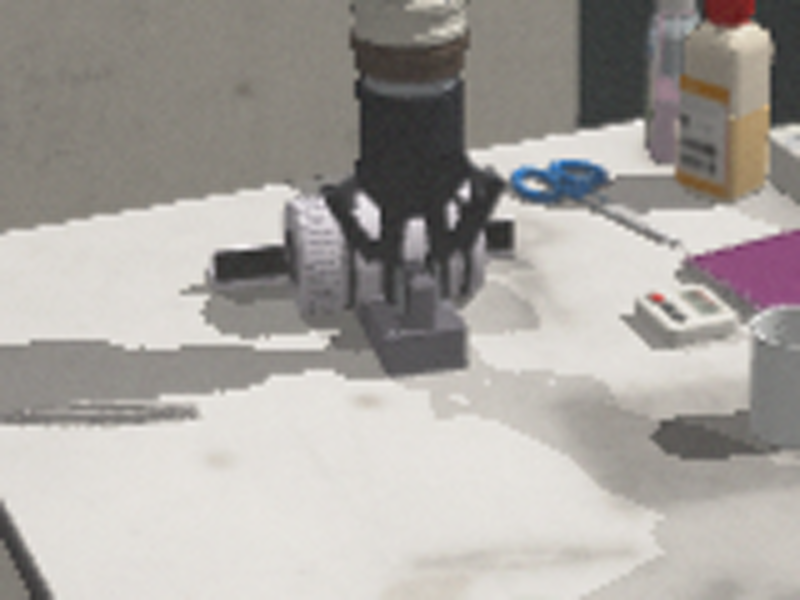

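Snug: the force rose from a steady 5 N to 10.6 N. Release and withdraw straight up.

>>> arm_command(
  rows=[0,0,0,0,0,0,-0.7,0,0,0,0,0,0,-0.4,0,0,0,0,0,0,0,0,0,0,0,0,0,0.4,0,0,0,0,0,0,0.4,0,0,0,0,0,0,0.4,0,0,0,0,0,0,0.4,0,-0.5,0,0,0,0,0.4,0,-2,0,0,0,0,0.4,0,-5,0,0,0,0,0.4,0,-8,0,0,0,0,0.4,0,-11,-2,0,0,0,0.4],
)

```text
time: 17.07
ee_pos: [0.5336, 0.139, 0.2228]
tcp_rot: [-90.0, -0.0, -9.4]
wrist_force: [0.8, 0.6, -0.1]
opening: 0.0597
```

>>> arm_command(
  rows=[0,-3,-4,0,0,0,0.4,0,-3,-8,0,0,0,0.4,0,-3,-12,0,0,0,0.4,0,-3,-16,0,0,0,0.4,0,-3,-20,0,0,0,0.4,0,-3,-24,0,0,0,0.4,0,-3,-26,0,0,0,0.4,0,-3,-26,0,0,0,0.4],
)

```text
time: 17.73
ee_pos: [0.4899, -0.1225, 0.2521]
tcp_rot: [-90.1, -0.1, -9.7]
wrist_force: [-0.7, 0.4, -0.1]
opening: 0.0597
```

```bash
python3 - <<'E'
from h import *
np.set_printoptions(precision=4,suppress=True)
canfit('t8',(150,230,170,260))
c=imaging.camera("top");K=c["camera_matrix"];T=c["world_from_camera"]
v,u=np.mgrid[0:384,0:512];d=c["z_map"]
P=np.stack([(u-K[0,2])/K[0,0]*d,-(v-K[1,2])/K[1,1]*d,-d],-1)@T[:3,:3].T+T[:3,3]
q=P.reshape(-1,3);s=q@N;t=q@TV
m=(abs(t+.5035)<.045)&(s>.15)&(s<.285)
w=q[m&(q[:,2]>.055)&(q[:,2]<.08)];print("fin",len(w),cv2.minAreaRect((np.c_[w@N,w@TV]*1000).astype(np.float32)),np.percentile(w[:,2],[50,99]))
w=q[m&(q[:,2]>.012)&(q[:,2]<.08)];print("chock",len(w),(w@N).min(),np.percentile(w@TV,[1,99]))
for tn in("chock_nose","chock_grip","beaker","timer"):
    for r in models.spot_point(tn,"top")[:1]:
        x=world(c,*r["location"],.055 if "grip" in tn else 0);print(tn,r["conf"],x,x@N,x@TV)
for n,a in(("beaker",(250,280,120,180,.06,.1)),("timer",(188,220,130,160,.01,.03))):
    qq=P[a[2]:a[3],a[0]:a[1]].reshape(-1,3);qq=qq[(qq[:,2]>a[4])&(qq[:,2]<a[5])];print(n,qq.mean(0))
E
```

```text
can s,t 0.33699937496396803 -0.5040276235178442 z 0.040798213473809866 ang 80.094366444824 len 0.1348947282677942
17.7833 tcp s,t,z -0.03829780147934535 -0.5035057628430941 0.25203020138816123 [-90.0102  -0.0807  -9.6847] [0.616  0.113  0.4927]
fin 157 ((242.02651977539062, -505.32781982421875), (20.417512893676758, 51.76416778564453), 89.41812133789062) [0.0677 0.0733]
chock 633 0.21057484458815398 [-0.5352 -0.4757]
chock_nose 0.57 [0.5468 0.2381 0.    ] 0.32506503314700574 -0.5000256648028633
chock_grip 0.76 [0.5431 0.1546 0.055 ] 0.24211472859734312 -0.510112636900713
beaker 0.76 [ 0.7228 -0.0592  0.    ] 0.060878953363301284 -0.7226726566108769
timer 0.73 [0.7255 0.1081 0.    ] 0.2263058310282831 -0.6976685532302431
beaker [ 0.7342 -0.0597  0.0733]
timer [0.7396 0.1161 0.0155]
```

View pics/t8.png

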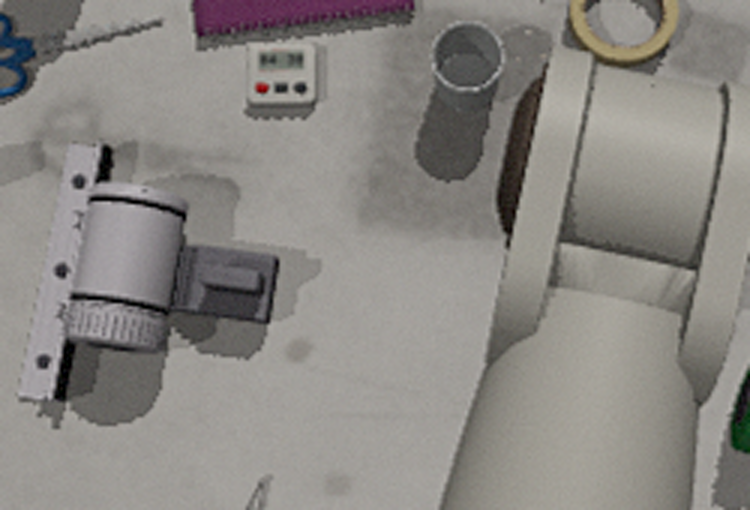

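The canister (125,265) lies along the rail. The chock (225,285) is square and snug under its middle, and the robot is clear. The nose sits about 60 mm from the facing, and the beaker and timer have not moved. Handing in.

```bash
python3 -c "
from h import *
print(bot.job_done())"
```

```text
the job is handed in; nothing more can be done
None
```

The canister lies against the stop rail with the chock pushed snugly under its middle. I handed the job in at about 18 s of the 67 s allowed; no verdict is reported.

**What I did:** I rolled the silver canister to the rail with the open fingers, slowly and tilted so they pushed low on it. I pressed it there with about 7.5 N. I then gripped the chock by its fin, carried it round square to the rail and slid it nose first under the canister. At the end the push force rose from a steady 5 N to about 10.6 N. I released it and drew back clear.

| Last check | Measured | Limit |
|---|---|---|
| Canister angle to rail | within about 0.01 rad | 0.08 rad |
| Canister off the rail's middle | about 6 mm | 50 mm |
| Canister's axis to the facing | about 44 mm, so touching | 50 mm |
| Chock nose to the facing | about 60 mm | 71 mm |
| Chock nose to canister's axis | about 16 mm | 35 mm |
| Chock angle to the rail | about 0.01 rad | 0.2 rad |
| Beaker and timer moved | under 1 mm | 20 mm |

**Weak or disagreeing checks:**
- **Canister distance:** with the canister against the rail, the fit of its axis varied by about 3 mm between pictures, partly because the arm hid some of it.
- **Fit while placing the chock:** one canister fit failed because the arm blocked the view, so I ignored it.
- **Networks:** their points differed from the depth map by up to about 13 mm. I went by the depth map.
- **Roll angle:** I did not measure the strip's turn directly. It is about 3.1 rad from the distance rolled, and the strip was out of sight underneath in the last views.

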